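Spoked tin wheels into their own dishes

TASK

Four toys' spoked tin wheels are waiting to be cleaned: lay each one flat in the round wooden dish of its own size, the smallest wheel in the smallest dish and so on up to the largest in the largest. Set each wheel down rather than letting it fall, and leave the brass bell and the plain wheel without spokes standing where they are.

Things in the scene. Friction and masses are not known exactly. Their poses are not given: they have to be found in the camera images.
- wheel_1: The smallest spoked wheel: bare tin, lying flat on the table, 40 mm in diameter, six bright spokes on a closed darker disc, 10 mm thick; round hub 16 mm in diameter standing up to 36 mm above the underside: grip it there from above, any yaw, fingertips above the disc. About 50 g (-30 to +40 %). Origin: centre of the underside; z up along the hub.
- wheel_2: The second smallest spoked wheel: bare tin, lying flat on the table, 52 mm in diameter, six bright spokes on a closed darker disc, 10 mm thick; round hub 16 mm in diameter standing up to 36 mm above the underside: grip it there from above, any yaw, fingertips above the disc. About 70 g (-30 to +40 %). Origin: centre of the underside; z up along the hub.
- wheel_3: The second largest spoked wheel: bare tin, lying flat on the table, 64 mm in diameter, six bright spokes on a closed darker disc, 10 mm thick; round hub 16 mm in diameter standing up to 36 mm above the underside: grip it there from above, any yaw, fingertips above the disc. About 100 g (-30 to +40 %). Origin: centre of the underside; z up along the hub.
- wheel_4: The largest spoked wheel: bare tin, lying flat on the table, 76 mm in diameter, six bright spokes on a closed darker disc, 10 mm thick; round hub 16 mm in diameter standing up to 36 mm above the underside: grip it there from above, any yaw, fingertips above the disc. About 130 g (-30 to +40 %). Origin: centre of the underside; z up along the hub.
- dish_1: The smallest of four shallow round wooden dishes, for the 40 mm wheel: 62 mm inside diameter, 70 mm outside, floor 5 mm thick, wall 4 mm thick with its rim 14 mm above the table. Empty at the start; stands firm and does not move. Origin: centre of its underside, at table height.
- dish_2: The second smallest of four shallow round wooden dishes, for the 52 mm wheel: 74 mm inside diameter, 82 mm outside, floor 5 mm thick, wall 4 mm thick with its rim 14 mm above the table. Empty at the start; stands firm and does not move. Origin: centre of its underside, at table height.
- dish_3: The second largest of four shallow round wooden dishes, for the 64 mm wheel: 86 mm inside diameter, 94 mm outside, floor 5 mm thick, wall 4 mm thick with its rim 14 mm above the table. Empty at the start; stands firm and does not move. Origin: centre of its underside, at table height.
- dish_4: The largest of four shallow round wooden dishes, for the 76 mm wheel: 98 mm inside diameter, 106 mm outside, floor 5 mm thick, wall 4 mm thick with its rim 14 mm above the table. Empty at the start; stands firm and does not move. Origin: centre of its underside, at table height.
- plain_wheel: A bystander to leave alone: a loose bare tin wheel like the others but with a plain smooth bright disc, no spokes; 58 mm in diameter, disc 10 mm, hub 16 mm in diameter rising to 36 mm. Origin: centre of the underside.
- bell: A bystander to leave alone: loose round brass bell, 56 mm in diameter, 51 mm high, standing mouth down. Origin: centre of the underside. Wheels, dishes and bell stand mixed, 100 mm or more from centre to centre, 0.42 to 0.70 m from the robot; all else (engine, ladder, wheel rack, jars, tools, up to 105 mm high) stands beyond them at the table's back and sides.
Mind the look-alikes: they are no part of the job. What is shaped like the wheel_1 but purple is not meant.

How it is judged:
At the end, for the whole second after the job is handed in: Each of the four spoked wheels lies flat (tilt under 0.1 rad) on the floor of the dish of its own size rank, centre within 12.5 mm of the dish's centre, released and at rest; the bell and the plain wheel are within 15 mm of where they started (horizontal distance between wheel_1 and dish_1 below 0.0125 m and z of wheel_1 in the frame of dish_1 between 0.002 and 0.008 m and angle between each of wheel_1, wheel_2, wheel_3, wheel_4's own z axis and vertical below 0.1 rad and linear speed of each of wheel_1, wheel_2, wheel_3, wheel_4 below 0.02 m/s and horizontal distance between wheel_2 and dish_2 below 0.0125 m and z of wheel_2 in the frame of dish_2 between 0.002 and 0.008 m and horizontal distance between wheel_3 and dish_3 below 0.0125 m and z of wheel_3 in the frame of dish_3 between 0.002 and 0.008 m and horizontal distance between wheel_4 and dish_4 below 0.0125 m and z of wheel_4 in the frame of dish_4 between 0.002 and 0.008 m and distance of each of bell, plain_wheel from where it was at the start of the episode below 0.015 m); the robot touches nothing.
It fails at once if a spoked wheel is let go of in the air (underside more than 45 mm above the table, no finger touching it) ((height (world z) of wheel_1 above 0.045 m and contact force between wheel_1 and the fingers below 0.02 N) or (height (world z) of wheel_2 above 0.045 m and contact force between wheel_2 and the fingers below 0.02 N) or (height (world z) of wheel_3 above 0.045 m and contact force between wheel_3 and the fingers below 0.02 N) or (height (world z) of wheel_4 above 0.045 m and contact force between wheel_4 and the fingers below 0.02 N)).
It fails at once if the bell or the plain wheel is shifted by more than 15 mm (distance of any of bell, plain_wheel from where it was at the start of the episode above 0.015 m).
It also fails if it takes over 106 s, if anything falls off the work surface, if the arm or the gripper's body presses on something with over 40 N, if the wrist force passes 120 N, or if a joint passes its speed limit or range.

ROBOT

A 7-joint arm with a two-finger parallel gripper is mounted at the origin on the work surface. World frame = base frame: x ahead of the robot, y to its left, z up, the work surface at z = 0. Lengths are in m, angles in rad, forces in N, time in s.
With the tool pointing down it reaches from about 0.375 to 0.925 m from the base axis. Payload 3.1 kg.
Tool frame: the origin (TCP) lies midway between the tips of the shut fingers; the grasp point (between the pads) lies 19 mm behind it; z points along the fingers, y is the line along which they close (so a half turn about z gives the same grasp; the last joint's range is limited). The gripper opens to 85 mm and grips with 20 to 120 N. Pads are 22 mm wide; open, the fingers measure 114 mm over their backs; the gripper's body (76 mm by 85 mm) begins 54 mm behind the grasp point. The pads swing forward as they close: fully open they stand 13 mm farther back than shut.
Start: joints at [1.019, 0.383, 0.044, 1.598, -0.018, 1.161, -0.05], TCP at [0.285, -0.584, 0.231] pointing down, gripper open.
Joint ranges: [-2.61, 2.61], [-0.41, 2.15], [-1.48, 1.57], [0, 2.5], [-1.57, 4.71], [0.05, 1.97], [-2.85, 2.85]. Speed limits (rad/s): [2.79, 2.79, 3.14, 3.14, 3.14, 3.14, 3.14].

INTERFACE

Orientations are given as [roll, pitch, yaw] about the fixed x, y, z axes, in that order (R = Rz(yaw) Ry(pitch) Rx(roll)).
In Python, from rig import bot, grab_frame, job, boxes_of, tip_of gives the robot as it stands.
- The arm moves only by the tool jog_arm, never from a script. Its argument "rows" is a list of rows, each a list of 3 entries, a list of its own where there are three numbers: the turn, a rotation vector about the world's x, y, z in degrees, then the shift along the world's x, y, z in cm, then the opening, from -1 (shut) to 1 (fully open). A call has 1 to 12 rows; each row shifts and turns the commanded pose from where the row before left it; what a row does not reach is not made up. A row lasts 1/10 s, in which the tool goes at most 50 mm and 8.59 degrees, less where a joint would pass 70% of its speed; a pose out of reach is approached as far as the arm can. A call is refused whole if a number of a shift passes 5 or a number of a turn 8.59, either way. A call with a gripper value outside its range is refused whole. The fingers move at their own pace and stop on an object; "squeeze" is the grip in N (left out, the last holds). Time passes only in rows, so rows that do not move let the fingers close. It gives the time, the measured TCP pose, the force, the opening and the grip force at its end, in the units of the state.
- bot.get_state(): the state, without advancing time (a new reading comes with each control period).
- grab_frame(name): name is "scene" or "side" or "wrist"; returns a dict with "frame" (400x640x3 uint8, red, green, blue), "range_z" (400x640 float32, m along the optical axis (not along the pixel's ray), 0 where there is no reading), "fovy" (degrees; the focal length in pixels is half the picture's height over the tangent of half this angle, whatever the lens; pixels are square), "cx", "cy" (the principal point, pixels), "R" (3x3) and "t" (3): a world point X has camera coordinates R X + t. Camera axes: x right, y down, z forward; pixel columns grow to the right and rows downward; lengths in m; the calibration is good to about 2 mm. The wrist camera is an equidistant fisheye: a pixel r from the principal point sees the ray r / f radians off the axis. A picture is of the moment at which its call begins.
- job.hand_in(): hands the job in; it is judged then, once.
Trained networks look in a picture, given as the dict that the camera call returned (one of the last four; its "shot" number tells which), for a name from the list of things; names that differ only in an ending like _2 or _b are one class to them, and where a whole thing is asked for, a point or a joint stands for the part that bears it (a point fixed in the world has none). Each returns a list of dicts, best first, with "p" (0 to 1); they miss things now and then, are a little off and sometimes report something else, mostly with a low value. They report only what shows in the picture. A call takes as long as a camera call. They do not tell look-alikes from the thing itself.
- boxes_of(picture, label): "centre" ([column, row] in pixels, amid what is visible of it).
- tip_of(picture, label): "centre" ([column, row] in pixels: a listed point, or the origin of a listed thing).
The state is a dict: "time": time; "joint_positions": joint angles; "qvel": joint speeds; "joint_torque": joint torques, N m; "tool_pos": TCP position; "eef_rot": TCP orientation; "contact_force": force on the tool from outside, world axes, zero at the start; "wrist_torque": the same for the moment, N m; "gripper_width": opening from 0.0 (shut) to 1.0 (fully open); "grip_force": force on a finger pad.
Only numpy, scipy, OpenCV 4.12 (cv2) and the standard library are available. Lean on these libraries where they do the work, as an engineer would, in place of code of your own. Each camera call takes 0.05 s, during which the arm holds its last target. There are 200 camera calls.

## Working session

There is one attempt and no reset: what is moved stays moved. The work goes in short steps, Python scripts to look and compute and a tool call to move; the robot and the scene stay as the last step left them, time stands still between calls to the robot, and variables do not carry over. Pictures are saved under pics/ and viewed, at most 14 in all, crops included, and the job is handed in when it is done.

Besides the shell and the picture viewer there is one more tool, called after ">>>" by a JSON object that holds its "method" and its "body", one argument or row to a line. jog_arm: Moves the arm, as the interface text tells. Its arguments: {"type":"object","properties":{"rows":{"type":"array"},"squeeze":{"type":"number"}},"required":["rows"]}

```bash
mkdir -p pics
cat > h.py <<'E'
import numpy as np, cv2
from rig import bot, grab_frame, job, boxes_of, tip_of
def K(p):
    h=p["frame"].shape[0]; return h/2/np.tan(np.radians(p["fovy"])/2)
def world(p,c,z=None,fish=False):
    f=K(p); u=(np.array(c)-[p["cx"],p["cy"]])/f
    if fish:
        r=np.hypot(*u); d=np.array([*(u/r*np.tan(r)),1]) if r>0 else np.array([0,0,1.])
    else: d=np.array([*u,1])
    R=np.array(p["R"]);t=np.array(p["t"])
    o=-R.T@t
    if z is None:
        k=p["range_z"][int(round(c[1])),int(round(c[0]))]
    else: k=(z-o[2])/(R.T@d)[2]
    return o+R.T@d*k
def save(p,n): cv2.imwrite(f"pics/{n}.png",p["frame"][...,::-1])
E
cat > a.py <<'E'
from h import *
np.set_printoptions(precision=3,suppress=True)
for n in ["scene","side"]:
    p=grab_frame(n); save(p,n); print(n,p["fovy"],-np.array(p["R"]).T@p["t"])
    for l in ["wheel_1","dish_1","plain_wheel","bell"]:
        for d in tip_of(p,l): print(l,round(d["p"],2),np.round(d["centre"]),world(p,d["centre"],0.005 if 'dish' in l else 0))
print(bot.get_state()["tool_pos"],bot.get_state()["eef_rot"],bot.get_state()["time"])
E
python3 a.py
```

```text
scene 50.348029451432176 [1.045 0.354 0.93 ]
wheel_1 0.86 [402. 291.] [0.595 0.277 0.   ]
wheel_1 0.82 [288. 133.] [ 0.35  -0.258 -0.   ]
wheel_1 0.76 [269. 235.] [ 0.662 -0.072  0.   ]
wheel_1 0.68 [214. 169.] [ 0.587 -0.338 -0.   ]
wheel_1 0.58 [225. 190.] [ 0.624 -0.262 -0.   ]
wheel_1 0.45 [250. 205.] [ 0.62  -0.175  0.   ]
dish_1 0.97 [320. 269.] [0.664 0.089 0.005]
dish_1 0.9 [488. 298.] [0.493 0.447 0.005]
dish_1 0.62 [451. 228.] [0.371 0.292 0.005]
plain_wheel 0.73 [302. 181.] [ 0.475 -0.113 -0.   ]
bell 0.5 [214. 133.] [ 0.484 -0.438  0.   ]
side 54.92035945028718 [-0.021  0.53   0.605]
wheel_1 0.81 [287. 171.] [ 0.67  -0.064  0.   ]
wheel_1 0.62 [326. 162.] [ 0.627 -0.179  0.   ]
wheel_1 0.58 [425. 188.] [ 0.351 -0.271  0.   ]
wheel_1 0.51 [345. 154.] [ 0.616 -0.249  0.   ]
wheel_1 0.5 [370. 150.] [ 0.58  -0.326  0.   ]
dish_1 0.87 [300. 232.] [0.455 0.09  0.005]
dish_1 0.64 [145. 320.] [0.483 0.445 0.005]
dish_1 0.6 [246. 192.] [0.664 0.085 0.005]
dish_1 0.57 [252. 317.] [0.353 0.306 0.005]
dish_1 0.53 [423. 188.] [ 0.352 -0.262  0.005]
plain_wheel 0.71 [346. 193.] [ 0.486 -0.105  0.   ]
plain_wheel 0.42 [146. 319.] [0.488 0.442 0.   ]
bell 0.54 [413. 147.] [ 0.497 -0.435  0.   ]
[ 0.285 -0.584  0.231] [-3.142 -0.     0.454] 0.5
```

View pics/scene.png

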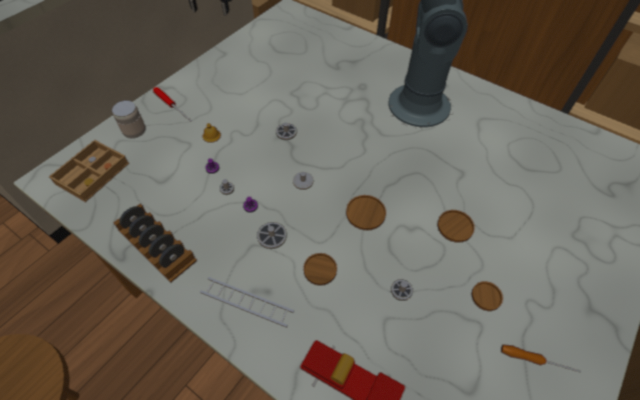

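View pics/side.png

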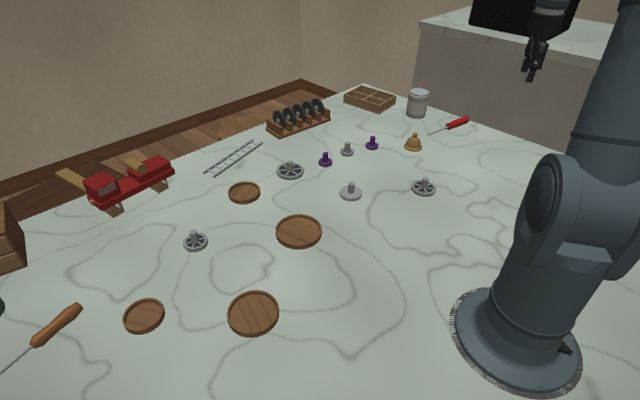

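The scene picture shows four tin spoked wheels at (286,131), (227,187), (271,236) and (401,290). The plain wheel is at (303,181) and the bell at (211,133). The two purple look-alikes at (212,165) and (250,204) are not meant. Dishes are at (366,212), (456,226), (487,296) and (320,269). Next I measure sizes and positions from both views' depth.

```bash
cat > b.py <<'E'
from h import *
np.set_printoptions(precision=4,suppress=True)
C=dict(wA=(.59,.275),wB=(.35,-.262),wC=(.665,-.068),wD=(.622,-.255+.0),plain=(.48,-.109),dA=(.664,.087),dB=(.488,.445),dC=(.36,.3),dD=(.455,.09),p1=(.58,-.33),p2=(.62,-.177))
for n in ["scene","side"]:
    p=grab_frame(n); f=K(p); z=p["range_z"]; v,u=np.mgrid[:400,:640]
    R=np.array(p["R"]);o=-R.T@p["t"]
    W=np.stack([(u-p["cx"])/f*z,(v-p["cy"])/f*z,z],-1)@R+o
    for k,c in C.items():
        d=np.hypot(W[...,0]-c[0],W[...,1]-c[1])
        m=(z>0)&(d<.1); tz=np.median(W[m&(d>.07)][:,2])
        h=W[...,2]-tz; mm=(m&(d<.065)&(h>.004)).astype(np.uint8)
        nn,lab,st,ce=cv2.connectedComponentsWithStats(mm)
        i=1+np.argmin([np.hypot(*(W[lab==j][:,:2].mean(0)-c)) +(.05 if st[j,4]<20 else 0) for j in range(1,nn)]) if nn>1 else 0
        q=W[lab==i]; hh=h[lab==i]
        lo=q[(hh<.02)][:,:2].astype(np.float32)
        (x,y),r=cv2.minEnclosingCircle(lo)
        hub=q[hh>.03]
        print(n,k,"tz %.4f n %d circ %.4f %.4f dia %.1f hmax %.4f"%(tz,len(q),x,y,2000*r,hh.max()),hub.mean(0) if len(hub) else "", "area-eq dia %.1f"%0)
E
python3 b.py
```

```text
scene wA tz -0.0011 n 377 circ 0.5937 0.2747 dia 52.9 hmax 0.0396 [0.5944 0.2746 0.0341] area-eq dia 0.0
scene wB tz -0.0013 n 269 circ 0.3518 -0.2645 dia 66.6 hmax 0.0385 [ 0.3528 -0.2632  0.0344] area-eq dia 0.0
scene wC tz -0.0011 n 622 circ 0.6596 -0.0653 dia 76.9 hmax 0.0390 [ 0.6594 -0.0645  0.0338] area-eq dia 0.0
scene wD tz -0.0008 n 160 circ 0.6182 -0.2580 dia 40.7 hmax 0.0390 [ 0.6177 -0.2583  0.0339] area-eq dia 0.0
scene plain tz -0.0013 n 290 circ 0.4747 -0.1101 dia 62.2 hmax 0.0386 [ 0.4735 -0.1076  0.034 ] area-eq dia 0.0
scene dA tz -0.0011 n 699 circ 0.6644 0.0900 dia 83.2 hmax 0.0174  area-eq dia 0.0
scene dB tz -0.0010 n 596 circ 0.4875 0.4425 dia 79.6 hmax 0.0186  area-eq dia 0.0
scene dC tz -0.0011 n 772 circ 0.3568 0.2987 dia 96.5 hmax 0.0186  area-eq dia 0.0
scene dD tz -0.0011 n 886 circ 0.4573 0.0856 dia 116.0 hmax 0.0198  area-eq dia 0.0
scene p1 tz -0.0011 n 152 circ 0.5891 -0.3428 dia 42.7 hmax 0.0377 [ 0.5877 -0.3429  0.0333] area-eq dia 0.0
scene p2 tz -0.0009 n 172 circ 0.6171 -0.1744 dia 54.6 hmax 0.0394 [ 0.6234 -0.1682  0.0339] area-eq dia 0.0
side 
[... 381 characters left out ...]
[ 0.6175 -0.2571  0.0341] area-eq dia 0.0
side plain tz -0.0006 n 278 circ 0.4732 -0.1069 dia 59.1 hmax 0.0380 [ 0.4732 -0.1055  0.0338] area-eq dia 0.0
side dA tz -0.0004 n 521 circ 0.6654 0.0910 dia 84.9 hmax 0.0167  area-eq dia 0.0
side dB tz -0.0005 n 1028 circ 0.4920 0.4431 dia 72.3 hmax 0.0169  area-eq dia 0.0
side dC tz -0.0007 n 1692 circ 0.3586 0.3001 dia 95.2 hmax 0.0169  area-eq dia 0.0
side dD tz -0.0006 n 1159 circ 0.4606 0.0907 dia 108.3 hmax 0.0165  area-eq dia 0.0
side p1 tz -0.0003 n 106 circ 0.5888 -0.3376 dia 42.2 hmax 0.0374 [ 0.5882 -0.3403  0.0337] area-eq dia 0.0
side p2 tz -0.0003 n 126 circ 0.6215 -0.1671 dia 41.3 hmax 0.0367 [ 0.6218 -0.1663  0.0344] area-eq dia 0.0
```

Both views agree, and the measured heights (hub 36–39 mm, dish rim about 15 mm) match the text. By diameter:

| Wheel | Scene pixel | Diameter | Dish | Scene pixel | Diameter |
|---|---|---|---|---|---|
| wheel_1 | (227,187) | 40 mm | dish_1 | (487,296) | about 72 mm |
| wheel_2 | (401,290) | 53 mm | dish_2 | (320,269) | about 84 mm |
| wheel_3 | (286,131) | 66 mm | dish_3 | (456,226) | about 95 mm |
| wheel_4 | (271,236) | 77 mm | dish_4 | (366,212) | about 108 mm |

The three candidates for wheel_1 are (212,165) purple, (227,187) tin and (250,204) purple, so the tin one fits. I confirm that in a crop.

```bash
python3 -c "
import cv2
a=cv2.imread('pics/scene.png')[110:260,190:330]
cv2.imwrite('pics/crop.png',cv2.resize(a,None,fx=4,fy=4,interpolation=cv2.INTER_CUBIC))"
```

```text
(no output)
```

View pics/crop.png

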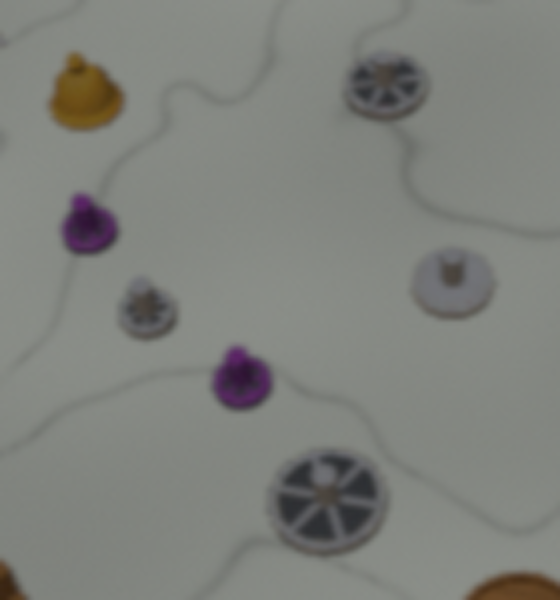

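>>> {"method": "jog_arm", "body": {
  "rows": [
    [[0,0,0],[0.6,3.2,-1.3],0],
    [[0,0,0],[0.7,3.2,-1.3],0],
    [[0,0,0],[0.7,3.2,-1.3],0],
    [[0,0,0],[0.7,3.2,-1.3],0],
    [[0,0,0],[0.7,3.2,-1.3],0],
    [[0,0,0],[0.7,3.2,-1.3],0],
    [[0,0,0],[0.7,3.2,-1.3],0],
    [[0,0,0],[0.7,3.2,-1.3],0],
    [[0,0,0],[0.7,3.2,-1.3],0],
    [[0,0,0],[0.5,3.2,-1.3],0],
    [[0,0,0],[0,0,0],0],
    [[0,0,0],[0,0,0],0]
  ],
  "squeeze": 40
}}

```text
time: 1.8
tool_pos: [0.3521, -0.2636, 0.1012]
eef_rot: [-3.142, 0.0, 0.456]
contact_force: [0.6, -0.3, 0.3]
gripper_width: 0.503
grip_force: 0.0
```

The crop shows the small tin spoked wheel at (147,310) between the two purple ones at (89,228) and (242,381), so wheel_1 is confirmed. Next is a close check of wheel_3 with the wrist camera.

```bash
cat > w.py <<'E'
from h import *
import sys
np.set_printoptions(precision=4,suppress=True)
p=grab_frame("wrist"); save(p,sys.argv[1]); f=K(p); z=p["range_z"]; v,u=np.mgrid[:400,:640]
a=(u-p["cx"])/f; b=(v-p["cy"])/f; r=np.hypot(a,b)+1e-9; s=np.tan(np.minimum(r,1.4))/r
R=np.array(p["R"]);o=-R.T@p["t"]
W=np.stack([a*s*z,b*s*z,z],-1)@R+o
st=bot.get_state(); T=np.array(st["tool_pos"]); print("tcp",T,"cam",o,st["time"])
c=np.array([float(sys.argv[2]),float(sys.argv[3])])
d=np.hypot(*(np.moveaxis(W[...,:2],-1,0)-c[:,None,None]))
m=(z>0)&(d<.07)
for lo,hi in [(-.01,.004),(.007,.02),(.031,.045)]:
    q=W[m&(W[...,2]>lo)&(W[...,2]<hi)]
    if len(q)>5:
        (x,y),rr=cv2.minEnclosingCircle(q[:,:2].astype(np.float32)); print(lo,len(q),"mean",q.mean(0),"circ %.4f %.4f dia %.1f"%(x,y,2000*rr))
for l in ["wheel_1","dish_1"]:
    for t in tip_of(p,l)[:3]: print(l,round(t["p"],2),np.round(t["centre"]),world(p,t["centre"],.0,True))
E
python3 w.py w1 .3525 -.2625
```

```text
tcp [ 0.3523 -0.2649  0.1017] cam [ 0.4162 -0.232   0.2438] 1.85
-0.01 15713 mean [ 0.3592 -0.2583 -0.0001] circ 0.3525 -0.2625 dia 140.1
0.007 4231 mean [ 0.3541 -0.2651  0.0094] circ 0.3522 -0.2658 dia 64.2
0.031 383 mean [ 0.3525 -0.2656  0.0356] circ 0.3521 -0.2659 dia 16.9
wheel_1 0.6 [322. 201.] [ 0.352  -0.2655  0.    ]
wheel_1 0.56 [514.  16.] [ 0.5839 -0.3445  0.    ]
```

View pics/w1.png

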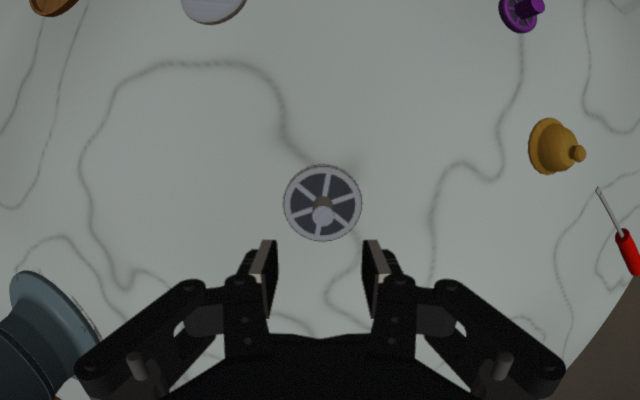

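The wrist view shows the spoked wheel at (322,201), 64 mm across and 36 mm high at the hub, straight below the gripper. I go down and grip.

>>> {"method": "jog_arm", "body": {
  "rows": [
    [[0,0,0],[0,-0.1,-2.5],0],
    [[0,0,0],[0,0,-2.5],0],
    [[0,0,0],[0,0,-2],0],
    [[0,0,0],[0,0,-1.5],0],
    [[0,0,0],[0,0,0],0],
    [[0,0,0],[0,0,0],-1],
    [[0,0,0],[0,0,0],-1],
    [[0,0,0],[0,0,0],-1],
    [[0,0,0],[0,0,0],-1],
    [[0,0,0],[0,0,0],-1],
    [[0,0,0],[0,0,0],-1],
    [[0,0,0],[0,0,0],-1]
  ],
  "squeeze": 40
}}

```text
time: 3.15
tool_pos: [0.3529, -0.2664, 0.0174]
eef_rot: [3.139, -0.001, 0.453]
contact_force: [-0.4, -2.0, 5.7]
gripper_width: 0.167
grip_force: 39.6
```

>>> {"method": "jog_arm", "body": {
  "rows": [
    [[0,0,0],[0,0,1],-1],
    [[0,0,0],[0,0,2.5],-1],
    [[0,0,0],[0,0,3],-1],
    [[0,0,0],[0,0,2.5],-1],
    [[0,0,0],[1,2.6,0],-1],
    [[0,0,0],[1,3.5,0],-1],
    [[0,0,0],[1,3.5,0],-1],
    [[0,0,0],[1,3.5,0],-1],
    [[0,0,0],[1,3.5,0],-1],
    [[0,0,0],[1,3.5,0],-1],
    [[0,0,0],[1,3.5,0],-1],
    [[0,0,0],[1,3,0],-1]
  ]
}}

```text
time: 4.35
tool_pos: [0.431, 0.0031, 0.1063]
eef_rot: [-3.141, 0.001, 0.456]
contact_force: [0.7, -1.0, -0.6]
gripper_width: 0.167
grip_force: 39.3
```

>>> {"method": "jog_arm", "body": {
  "rows": [
    [[0,0,0],[-0.5,3.3,0],-1],
    [[0,0,0],[-0.5,3.3,0],-1],
    [[0,0,0],[-0.5,3.3,0],-1],
    [[0,0,0],[-1,3.3,0],-1],
    [[0,0,0],[-1,3.3,0],-1],
    [[0,0,0],[-1,3.3,0],-1],
    [[0,0,0],[-1,3.3,0],-1],
    [[0,0,0],[-1,3,0],-1],
    [[0,0,0],[-1,3,0],-1],
    [[0,0,0],[0,0,0],-1],
    [[0,0,0],[0,0,0],-1]
  ]
}}

```text
time: 5.45
tool_pos: [0.3556, 0.292, 0.1061]
eef_rot: [3.141, 0.002, 0.457]
contact_force: [0.4, -0.4, -1.0]
gripper_width: 0.166
grip_force: 39.3
```

```bash
python3 w.py w2 .358 .2995; python3 -c "
from h import *
s=bot.get_state();print(s['tool_pos'],s['eef_rot'],s['joint_positions'],s['grip_force'])"
```

```text
tcp [0.3563 0.2908 0.1059] cam [0.4198 0.3238 0.2485] 5.5
-0.01 8403 mean [0.3799 0.3128 0.0001] circ 0.3580 0.2995 dia 140.2
0.007 1248 mean [0.376  0.3095 0.0133] circ 0.3581 0.2983 dia 94.5
wheel_1 0.82 [317. 244.] [0.3175 0.2761 0.    ]
dish_1 0.95 [317. 194.] [0.3586 0.2954 0.    ]
dish_1 0.87 [545. 195.] [0.4602 0.0871 0.    ]
dish_1 0.78 [605.  43.] [0.6595 0.085  0.    ]
[0.35702735 0.28999122 0.10588096] [3.14025985e+00 1.37646101e-03 4.51907327e-01] [-0.20965809  0.24996699 -0.61044362  2.1214504   0.19528032  0.82526133
 -2.05787857] 39.32935059070587
```

View pics/w2.png

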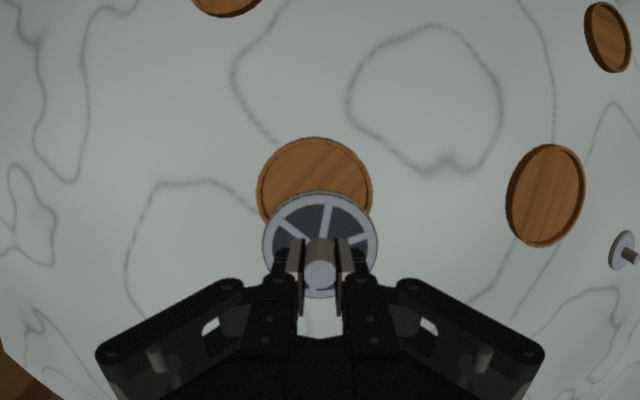

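The wheel is held level at (318,245), and the dish at (314,190) measures 94.5 mm with centre (0.358, 0.2985). It is the right dish, so I set the wheel down.

>>> {"method": "jog_arm", "body": {
  "rows": [
    [[0,0,0],[0.1,0.8,0],-1],
    [[0,0,0],[0,0,-2.5],-1],
    [[0,0,0],[0,0,-2.5],-1],
    [[0,0,0],[0,0,-2],-1],
    [[0,0,0],[0,0,-0.8],-1],
    [[0,0,0],[0,0,-0.4],-1],
    [[0,0,0],[0,0,0],-1],
    [[0,0,0],[0,0,0],-1]
  ]
}}

```text
time: 6.4
tool_pos: [0.3588, 0.3005, 0.0251]
eef_rot: [-3.141, -0.002, 0.454]
contact_force: [0.8, -0.0, -1.2]
gripper_width: 0.169
grip_force: 39.4
```

>>> {"method": "jog_arm", "body": {
  "rows": [
    [[0,0,0],[0,-0.1,-0.2],-1],
    [[0,0,0],[0,0,-0.1],-1],
    [[0,0,0],[0,0,0],-1]
  ]
}}

```text
time: 6.7
tool_pos: [0.3587, 0.2992, 0.0224]
eef_rot: [3.141, -0.002, 0.454]
contact_force: [-1.1, -1.3, 4.6]
gripper_width: 0.167
grip_force: 40.0
```

Contact. I release, lift and move to wheel_2 at (0.594, 0.2755).

>>> {"method": "jog_arm", "body": {
  "rows": [
    [[0,0,0],[0,0,0],-0.3],
    [[0,0,0],[0,0,0],0],
    [[0,0,0],[0,0,0],0],
    [[0,0,0],[0,0,0],0],
    [[0,0,0],[0,0,1.5],0],
    [[0,0,0],[0,0,3],0],
    [[0,0,0],[0,0,3],0],
    [[0,0,0],[3,-0.3,0.5],0],
    [[0,0,0],[4,-0.4,0],0],
    [[0,0,0],[4,-0.4,0],0],
    [[0,0,0],[4,-0.4,0],0],
    [[0,0,0],[4,-0.4,0],0]
  ]
}}

```text
time: 7.9
tool_pos: [0.5497, 0.2795, 0.1026]
eef_rot: [-3.141, -0.001, 0.454]
contact_force: [-0.9, 1.2, 0.2]
gripper_width: 0.502
grip_force: 0.0
```

>>> {"method": "jog_arm", "body": {
  "rows": [
    [[0,0,0],[3,-0.3,0],0],
    [[0,0,0],[1.5,-0.2,0],0],
    [[0,0,0],[0,0,0],0],
    [[0,0,0],[0,0,0],0]
  ]
}}

```text
time: 8.3
tool_pos: [0.5922, 0.2751, 0.1017]
eef_rot: [-3.141, 0.001, 0.454]
contact_force: [-1.3, -0.9, -0.5]
gripper_width: 0.504
grip_force: 0.0
```

```bash
python3 w.py w3 .594 .2755
```

```text
tcp [0.5914 0.2755 0.1016] cam [0.6564 0.3064 0.2442] 8.35
-0.01 17355 mean [ 0.5995  0.2786 -0.0001] circ 0.5939 0.2755 dia 140.2
0.007 2668 mean [0.5969 0.2749 0.0095] circ 0.5947 0.2739 dia 52.5
0.031 386 mean [0.5956 0.2742 0.0357] circ 0.5952 0.2738 dia 16.5
wheel_1 0.86 [586. 268.] [ 0.6579 -0.0622  0.    ]
wheel_1 0.73 [322. 199.] [0.5942 0.2735 0.    ]
wheel_1 0.65 [616. 326.] [ 0.6115 -0.2662  0.    ]
dish_1 0.87 [416. 363.] [0.4651 0.0904 0.    ]
dish_1 0.59 [120. 217.] [0.4905 0.443  0.    ]
dish_1 0.57 [521. 220.] [ 0.6609  0.0875 -0.    ]
```

View pics/w3.png

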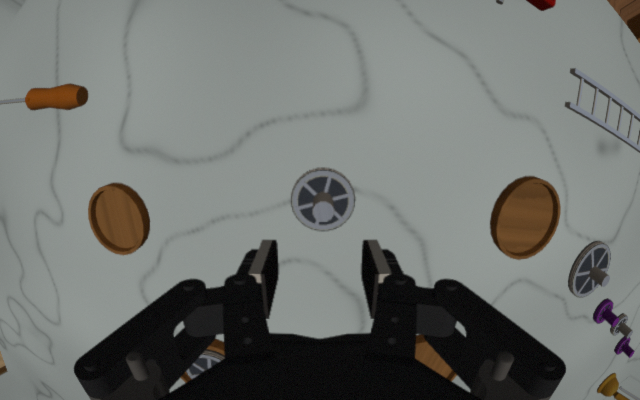

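wheel_2 is at (322,199), 52.5 mm across, centre (0.595, 0.274). wheel_3 shows in its dish at the bottom left. I grip wheel_2.

>>> {"method": "jog_arm", "body": {
  "rows": [
    [[0,0,0],[0.3,-0.1,-2.5],0],
    [[0,0,0],[0,0,-2.5],0],
    [[0,0,0],[0,0,-2],0],
    [[0,0,0],[0,0,-1.4],0],
    [[0,0,0],[0,0,0],0],
    [[0,0,0],[0,0,0],-1],
    [[0,0,0],[0,0,0],-1],
    [[0,0,0],[0,0,0],-1],
    [[0,0,0],[0,0,0],-1],
    [[0,0,0],[0,0,0],-1],
    [[0,0,0],[0,0,0],-1],
    [[0,0,0],[0,0,0],-1]
  ]
}}

```text
time: 9.65
tool_pos: [0.597, 0.2746, 0.0189]
eef_rot: [-3.141, -0.003, 0.454]
contact_force: [-1.3, -0.5, 5.7]
gripper_width: 0.161
grip_force: 39.5
```

>>> {"method": "jog_arm", "body": {
  "rows": [
    [[0,0,0],[0,0,1],-1],
    [[0,0,0],[0,0,2.5],-1],
    [[0,0,0],[0,0,3],-1],
    [[0,0,0],[0,0,2.2],-1],
    [[0,0,0],[1,-2.5,0],-1],
    [[0,0,0],[1,-3,0],-1],
    [[0,0,0],[1,-3,0],-1],
    [[0,0,0],[1,-3,0],-1],
    [[0,0,0],[1,-3,0],-1],
    [[0,0,0],[0.7,-2,0],-1],
    [[0,0,0],[0,0,0],-1],
    [[0,0,0],[0,0,0],-1]
  ]
}}

```text
time: 10.85
tool_pos: [0.6525, 0.1085, 0.104]
eef_rot: [-3.141, 0.001, 0.452]
contact_force: [-0.3, 2.0, -0.7]
gripper_width: 0.17
grip_force: 39.1
```

```bash
python3 w.py w4 .665 .0905
```

```text
tcp [0.6521 0.1105 0.1042] cam [0.7168 0.1398 0.2465] 10.9
-0.01 10563 mean [0.6843 0.0976 0.0001] circ 0.6651 0.0905 dia 140.1
0.007 1274 mean [0.679  0.0869 0.013 ] circ 0.6656 0.0885 dia 82.6
wheel_1 0.95 [553. 337.] [ 0.6146 -0.2674  0.    ]
wheel_1 0.93 [ 90. 336.] [0.3418 0.3046 0.    ]
wheel_1 0.83 [518. 316.] [ 0.6252 -0.1667  0.    ]
dish_1 0.97 [347. 200.] [0.6619 0.0875 0.    ]
dish_1 0.92 [ 22. 201.] [0.4899 0.4392 0.    ]
dish_1 0.59 [ 95. 332.] [ 0.3589  0.2961 -0.    ]
```

>>> {"method": "jog_arm", "body": {
  "rows": [
    [[0,0,0],[0.7,-1.1,0],-1],
    [[0,0,0],[0.6,-1,0],-1],
    [[0,0,0],[0,0,-2.5],-1],
    [[0,0,0],[0,0,-2.5],-1],
    [[0,0,0],[0,0,-2],-1],
    [[0,0,0],[0,0,-0.7],-1],
    [[0,0,0],[0,0,-0.3],-1],
    [[0,0,0],[0,0,-0.1],-1],
    [[0,0,0],[0,0,0],-1]
  ]
}}

```text
time: 11.9
tool_pos: [0.6673, 0.088, 0.0243]
eef_rot: [3.141, -0.003, 0.454]
contact_force: [0.1, -0.3, -1.2]
gripper_width: 0.163
grip_force: 39.2
```

>>> {"method": "jog_arm", "body": {
  "rows": [
    [[0,0,0],[-0.1,0,-0.1],-1],
    [[0,0,0],[0,0,-0.1],-1],
    [[0,0,0],[0,0,0],-1]
  ]
}}

```text
time: 12.2
tool_pos: [0.6669, 0.0882, 0.0239]
eef_rot: [3.14, -0.004, 0.454]
contact_force: [-0.8, -0.9, 6.0]
gripper_width: 0.167
grip_force: 39.7
```

Contact. I release and go to wheel_4 at (0.659, -0.064).

>>> {"method": "jog_arm", "body": {
  "rows": [
    [[0,0,0],[0,0,0],-0.3],
    [[0,0,0],[0,0,0],0],
    [[0,0,0],[0,0,0],0],
    [[0,0,0],[0,0,0],0],
    [[0,0,0],[0,0,1.5],0],
    [[0,0,0],[0,0,3],0],
    [[0,0,0],[0,0,3],0],
    [[0,0,0],[-0.1,-3,0.5],0],
    [[0,0,0],[-0.2,-4,0],0],
    [[0,0,0],[-0.2,-4,0],0],
    [[0,0,0],[-0.2,-4,0],0],
    [[0,0,0],[0,0,0],0]
  ]
}}

```text
time: 13.4
tool_pos: [0.6576, -0.074, 0.102]
eef_rot: [3.135, 0.003, 0.441]
contact_force: [-0.3, -0.9, -0.5]
gripper_width: 0.5
grip_force: 0.0
```

>>> {"method": "jog_arm", "body": {
  "rows": [
    [[0,0,0],[0,0,0],0],
    [[0,0,0],[0,0,0],0]
  ]
}}

```text
time: 13.6
tool_pos: [0.6583, -0.0602, 0.1021]
eef_rot: [-3.141, -0.002, 0.456]
contact_force: [0.0, 0.4, -0.3]
gripper_width: 0.502
grip_force: 0.0
```

```bash
python3 w.py w5 .659 -.064
```

```text
tcp [ 0.6583 -0.0594  0.102 ] cam [ 0.7222 -0.0288  0.2447] 13.65
-0.01 13523 mean [ 0.6661 -0.0586 -0.0001] circ 0.6590 -0.0640 dia 140.2
0.007 6110 mean [ 0.6618 -0.065   0.0093] circ 0.6599 -0.0661 dia 76.4
0.031 386 mean [ 0.6605 -0.0656  0.0357] circ 0.6599 -0.0660 dia 16.5
wheel_1 0.82 [407. 280.] [ 0.6246 -0.1682  0.    ]
wheel_1 0.81 [ 10. 272.] [0.3553 0.3035 0.    ]
wheel_1 0.79 [328. 202.] [ 0.6598 -0.067   0.    ]
dish_1 0.91 [ 15. 275.] [0.3593 0.2908 0.    ]
dish_1 0.79 [123. 293.] [0.4662 0.0889 0.    ]
dish_1 0.73 [165. 121.] [0.6636 0.0888 0.    ]
```

View pics/w5.png

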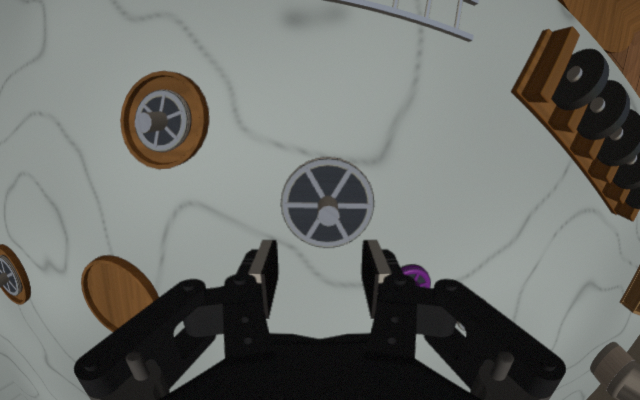

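wheel_4 is at (327,202), 76 mm across, centre (0.660, -0.066). wheel_2 lies well in its dish at (162,120). I grip wheel_4.

>>> {"method": "jog_arm", "body": {
  "rows": [
    [[0,0,0],[0.2,-0.6,-2.5],0],
    [[0,0,0],[0,0,-2.5],0],
    [[0,0,0],[0,0,-2],0],
    [[0,0,0],[0,0,-1.4],0],
    [[0,0,0],[0,0,0],0],
    [[0,0,0],[0,0,0],-1],
    [[0,0,0],[0,0,0],-1],
    [[0,0,0],[0,0,0],-1],
    [[0,0,0],[0,0,0],-1],
    [[0,0,0],[0,0,0],-1],
    [[0,0,0],[0,0,0],-1],
    [[0,0,0],[0,0,0],-1]
  ]
}}

```text
time: 14.95
tool_pos: [0.6613, -0.0679, 0.0188]
eef_rot: [3.141, -0.002, 0.454]
contact_force: [-0.7, -0.1, 6.1]
gripper_width: 0.168
grip_force: 39.6
```

>>> {"method": "jog_arm", "body": {
  "rows": [
    [[0,0,0],[0,0,1],-1],
    [[0,0,0],[0,0,2.5],-1],
    [[0,0,0],[0,0,3],-1],
    [[0,0,0],[0,0,2.2],-1],
    [[0,0,0],[-2.5,2,0],-1],
    [[0,0,0],[-3,2.3,0],-1],
    [[0,0,0],[-3,2.3,0],-1],
    [[0,0,0],[-3,2.3,0],-1],
    [[0,0,0],[-3,2.3,0],-1],
    [[0,0,0],[-3,2.3,0],-1],
    [[0,0,0],[-2,1.5,0],-1],
    [[0,0,0],[0,0,0],-1]
  ]
}}

```text
time: 16.15
tool_pos: [0.4602, 0.0839, 0.1035]
eef_rot: [-3.141, 0.005, 0.46]
contact_force: [-0.4, -0.4, -2.2]
gripper_width: 0.162
grip_force: 39.2
```

```bash
python3 w.py w6 .4605 .089
```

```text
tcp [0.4626 0.0824 0.1039] cam [0.5247 0.1159 0.2457] 16.2
-0.01 6185 mean [0.4883 0.1044 0.0002] circ 0.4605 0.0890 dia 140.1
0.007 1303 mean [0.4839 0.1037 0.0134] circ 0.4613 0.0893 dia 105.6
wheel_1 0.9 [620. 212.] [ 0.6143 -0.2657  0.    ]
wheel_1 0.85 [632. 251.] [ 0.5892 -0.3508  0.    ]
wheel_1 0.84 [319. 242.] [0.4249 0.0675 0.    ]
dish_1 0.61 [42. 37.] [0.4904 0.4343 0.    ]
```

>>> {"method": "jog_arm", "body": {
  "rows": [
    [[0,0,0],[0,0.6,0],-1],
    [[0,0,0],[0,0,-2.5],-1],
    [[0,0,0],[0,0,-2.5],-1],
    [[0,0,0],[0,0,-2],-1],
    [[0,0,0],[0,0,-0.7],-1],
    [[0,0,0],[0,0,-0.3],-1],
    [[0,0,0],[0,0,-0.1],-1],
    [[0,0,0],[0,0,-0.1],-1],
    [[0,0,0],[0,0,0],-1]
  ]
}}

```text
time: 17.2
tool_pos: [0.4655, 0.0877, 0.0237]
eef_rot: [3.14, -0.0, 0.453]
contact_force: [-3.1, -0.8, 5.2]
gripper_width: 0.168
grip_force: 39.8
```

Contact, about 4 mm off centre, well within tolerance. I release and go to wheel_1.

>>> {"method": "jog_arm", "body": {
  "rows": [
    [[0,0,0],[0,0,0],-0.3],
    [[0,0,0],[0,0,0],0],
    [[0,0,0],[0,0,0],0],
    [[0,0,0],[0,0,0],0],
    [[0,0,0],[0,0,1.5],0],
    [[0,0,0],[0,0,3],0],
    [[0,0,0],[0,0,3],0],
    [[0,0,0],[1,-2,0.5],0],
    [[0,0,0],[1.5,-3.5,0],0],
    [[0,0,0],[1.5,-3.5,0],0],
    [[0,0,0],[1.5,-3.5,0],0],
    [[0,0,0],[1.5,-3.5,0],0]
  ]
}}

```text
time: 18.4
tool_pos: [0.5358, -0.0735, 0.1036]
eef_rot: [3.141, -0.001, 0.454]
contact_force: [0.7, -0.7, -0.3]
gripper_width: 0.498
grip_force: 0.0
```

>>> {"method": "jog_arm", "body": {
  "rows": [
    [[0,0,0],[1.5,-3.5,0],0],
    [[0,0,0],[1.5,-3.5,0],0],
    [[0,0,0],[1.5,-3.5,0],0],
    [[0,0,0],[1.5,-3.5,0],0],
    [[0,0,0],[1.5,-3,0],0],
    [[0,0,0],[0.5,-1.3,0],0],
    [[0,0,0],[0,0,0],0],
    [[0,0,0],[0,0,0],0],
    [[0,0,0],[0,0,0],0]
  ]
}}

```text
time: 19.3
tool_pos: [0.6147, -0.2518, 0.1024]
eef_rot: [-3.139, -0.0, 0.458]
contact_force: [-0.8, 0.9, -0.1]
gripper_width: 0.5
grip_force: 0.0
```

```bash
python3 w.py w7 .617 -.258
```

```text
tcp [ 0.6147 -0.252   0.1024] cam [ 0.6788 -0.2204  0.2449] 19.35
-0.01 18284 mean [ 0.6221 -0.2545 -0.0001] circ 0.6170 -0.2580 dia 140.1
0.007 1398 mean [ 0.6206 -0.2565  0.0097] circ 0.6180 -0.2342 dia 92.6
0.031 377 mean [ 0.6184 -0.2601  0.0356] circ 0.6176 -0.2608 dia 16.9
wheel_1 0.89 [328. 198.] [ 0.6192 -0.2568  0.    ]
wheel_1 0.86 [399. 270.] [ 0.5867 -0.3466  0.    ]
wheel_1 0.83 [49. 20.] [0.6666 0.0957 0.    ]
dish_1 0.84 [53. 27.] [0.6604 0.0829 0.    ]
dish_1 0.8 [ 18. 191.] [0.4602 0.0879 0.    ]
```

View pics/w7.png

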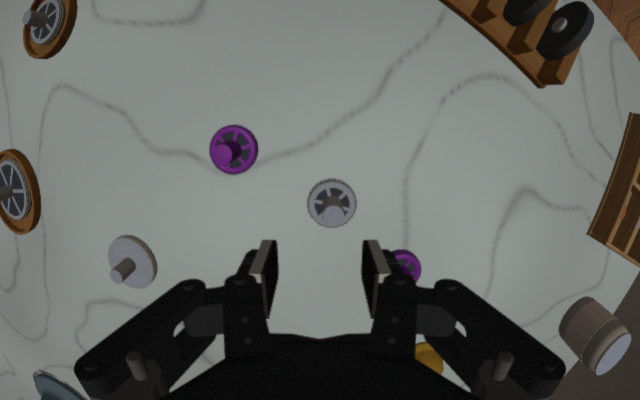

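wheel_1, bare tin, is at (332,203) with its hub at (0.618, -0.2605). The purple look-alikes at (233,150) and (403,266) are clear of the fingers.

>>> {"method": "jog_arm", "body": {
  "rows": [
    [[0,0,0],[0.3,-0.8,0],0],
    [[0,0,0],[0,0,-2.5],0],
    [[0,0,0],[0,0,-2.5],0],
    [[0,0,0],[0,0,-2],0],
    [[0,0,0],[0,0,-1.4],0],
    [[0,0,0],[0,0,0],0],
    [[0,0,0],[0,0,0],-1],
    [[0,0,0],[0,0,0],-1],
    [[0,0,0],[0,0,0],-1],
    [[0,0,0],[0,0,0],-1],
    [[0,0,0],[0,0,0],-1],
    [[0,0,0],[0,0,0],-1]
  ]
}}

```text
time: 20.65
tool_pos: [0.6193, -0.2637, 0.0199]
eef_rot: [3.139, -0.002, 0.454]
contact_force: [-0.2, -0.0, 5.8]
gripper_width: 0.165
grip_force: 39.5
```

>>> {"method": "jog_arm", "body": {
  "rows": [
    [[0,0,0],[0,0,0],-1],
    [[0,0,0],[0,0,1],-1],
    [[0,0,0],[0,0,2.5],-1],
    [[0,0,0],[0,0,3],-1],
    [[0,0,0],[0,0,2.2],-1],
    [[0,0,0],[-0.5,2.5,0],-1],
    [[0,0,0],[-0.6,3.5,0],-1],
    [[0,0,0],[-0.6,3.5,0],-1],
    [[0,0,0],[-0.6,3.5,0],-1],
    [[0,0,0],[-0.6,3.5,0],-1],
    [[0,0,0],[-0.6,3.5,0],-1],
    [[0,0,0],[-0.6,3.5,0],-1]
  ]
}}

```text
time: 21.85
tool_pos: [0.5758, -0.0269, 0.1051]
eef_rot: [-3.141, 0.001, 0.454]
contact_force: [0.8, 0.9, -0.8]
gripper_width: 0.168
grip_force: 39.2
```

>>> {"method": "jog_arm", "body": {
  "rows": [
    [[0,0,0],[-0.6,3.5,0],-1],
    [[0,0,0],[-0.6,3.5,0],-1],
    [[0,0,0],[-0.6,3.5,0],-1],
    [[0,0,0],[-0.6,3.5,0],-1],
    [[0,0,0],[-0.6,3.5,0],-1],
    [[0,0,0],[-0.6,3.5,0],-1],
    [[0,0,0],[-0.6,3.5,0],-1],
    [[0,0,0],[-0.6,3.5,0],-1],
    [[0,0,0],[-0.6,3.5,0],-1],
    [[0,0,0],[-0.6,3.5,0],-1],
    [[0,0,0],[-0.6,3.5,0],-1],
    [[0,0,0],[-0.6,3.5,0],-1]
  ]
}}

```text
time: 23.05
tool_pos: [0.5041, 0.3925, 0.105]
eef_rot: [3.141, 0.001, 0.454]
contact_force: [0.6, 0.6, 0.2]
gripper_width: 0.164
grip_force: 39.2
```

>>> {"method": "jog_arm", "body": {
  "rows": [
    [[0,0,0],[0,0,0],-1],
    [[0,0,0],[0,0,0],-1]
  ]
}}

```text
time: 23.25
tool_pos: [0.5035, 0.3928, 0.105]
eef_rot: [-3.142, 0.001, 0.457]
contact_force: [0.8, -1.1, -0.6]
gripper_width: 0.165
grip_force: 39.2
```

```bash
python3 w.py w8 .49 .443
```

```text
tcp [0.5047 0.3908 0.1048] cam [0.5676 0.4246 0.2475] 23.3
-0.01 12923 mean [0.499  0.4495 0.    ] circ 0.4900 0.4430 dia 140.1
0.007 1565 mean [0.4916 0.442  0.0128] circ 0.4922 0.4417 dia 70.6
wheel_1 0.9 [527. 333.] [0.4602 0.0771 0.    ]
wheel_1 0.74 [320. 240.] [0.4699 0.3757 0.    ]
wheel_1 0.74 [609. 191.] [0.6644 0.0876 0.    ]
dish_1 0.95 [525. 333.] [0.4598 0.0808 0.    ]
dish_1 0.79 [262. 188.] [0.4904 0.4397 0.    ]
dish_1 0.56 [608. 195.] [0.6593 0.0861 0.    ]
```

>>> {"method": "jog_arm", "body": {
  "rows": [
    [[0,0,0],[-0.6,2.5,0],-1],
    [[0,0,0],[-0.6,2.5,0],-1],
    [[0,0,0],[0,0,-2.5],-1],
    [[0,0,0],[0,0,-2.5],-1],
    [[0,0,0],[0,0,-1.8],-1],
    [[0,0,0],[0,0,-0.7],-1],
    [[0,0,0],[0,0,-0.3],-1],
    [[0,0,0],[0,0,-0.1],-1],
    [[0,0,0],[0,0,-0.1],-1],
    [[0,0,0],[0,0,0],-1]
  ]
}}

```text
time: 24.4
tool_pos: [0.4936, 0.4424, 0.0264]
eef_rot: [-3.141, -0.002, 0.454]
contact_force: [0.4, -0.4, -0.1]
gripper_width: 0.168
grip_force: 39.2
```

>>> {"method": "jog_arm", "body": {
  "rows": [
    [[0,0,0],[0,0,-0.1],-1],
    [[0,0,0],[0,0,-0.1],-1],
    [[0,0,0],[0,0,-0.1],-1],
    [[0,0,0],[0,0,0],-1]
  ]
}}

```text
time: 24.8
tool_pos: [0.4934, 0.4424, 0.0248]
eef_rot: [3.141, -0.001, 0.454]
contact_force: [-2.0, -2.5, 9.7]
gripper_width: 0.165
grip_force: 40.1
```

>>> {"method": "jog_arm", "body": {
  "rows": [
    [[0,0,0],[0,0,0],-0.3],
    [[0,0,0],[0,0,0],0],
    [[0,0,0],[0,0,0],0],
    [[0,0,0],[0,0,0],0],
    [[0,0,0],[0,0,1.5],0],
    [[0,0,0],[0,0,3],0],
    [[0,0,0],[0,0,4],0],
    [[0,0,0],[0,0,4],0],
    [[0,0,0],[0,0,4],0],
    [[0,0,0],[0,0,0],0],
    [[0,0,0],[0,0,0],0]
  ]
}}

```text
time: 25.9
tool_pos: [0.4937, 0.4428, 0.1901]
eef_rot: [-3.141, -0.004, 0.454]
contact_force: [-0.9, -0.6, -0.7]
gripper_width: 0.5
grip_force: 0.0
```

```bash
cat > c.py <<'E'
from h import *
np.set_printoptions(precision=4,suppress=True)
D=[(.4922,.4417),(.6655,.0885),(.358,.2985),(.4613,.0893),(.4735,-.1065)]
for n in ["scene","side","wrist"]:
    p=grab_frame(n); save(p,"end_"+n); f=K(p); z=p["range_z"]; v,u=np.mgrid[:400,:640]
    a=(u-p["cx"])/f; b=(v-p["cy"])/f; r=np.hypot(a,b)+1e-9; s=np.tan(np.minimum(r,1.4))/r if n=="wrist" else 1
    W=np.stack([a*s*z,b*s*z,z],-1)@np.array(p["R"])-np.array(p["R"]).T@p["t"]
    for i,c in enumerate(D):
        m=(z>0)&(np.hypot(W[...,0]-c[0],W[...,1]-c[1])<.03)&(W[...,2]>.03)
        if m.sum()>5: print(n,i+1,"hub offset mm",1000*(W[m].mean(0)[:2]-c),"top",W[m][:,2].max(),m.sum())
    for d in tip_of(p,"bell"): print("bell",d["p"],d["centre"])
E
python3 c.py
```

```text
scene 1 hub offset mm [ 3.3332 -1.4572] top 0.5691375766579996 1922
scene 2 hub offset mm [-0.7094  0.3096] top 0.04318069338592334 44
scene 3 hub offset mm [1.9572 1.2221] top 0.624608836669874 38
scene 4 hub offset mm [ 5.071 -0.569] top 0.042728623909043084 37
scene 5 hub offset mm [ 0.2278 -1.2001] top 0.03757849582226347 24
bell 0.76 [211.7, 133.4]
side 1 hub offset mm [-9.4774 -2.5184] top 0.4741715796889845 2171
side 2 hub offset mm [-2.2186  2.8858] top 0.04241754052515223 42
side 3 hub offset mm [-1.0759  3.2621] top 0.042319471612552895 81
side 4 hub offset mm [2.1972 2.0636] top 0.042494443878965504 46
side 5 hub offset mm [-0.3076  1.3914] top 0.038386813358504135 27
bell 0.79 [413.4, 151.5]
wrist 1 hub offset mm [12.2297  5.9922] top 0.2905397920183205 19833
wrist 2 hub offset mm [-2.0148  2.2251] top 0.04215587707291413 109
wrist 3 hub offset mm [0.3702 8.0121] top 0.04026852672644743 13
wrist 4 hub offset mm [4.576  1.9817] top 0.04240583936943748 106
wrist 5 hub offset mm [-0.0355  0.6098] top 0.03707291213863395 44
bell 0.55 [634.0, 333.1]
```

View pics/end_scene.png

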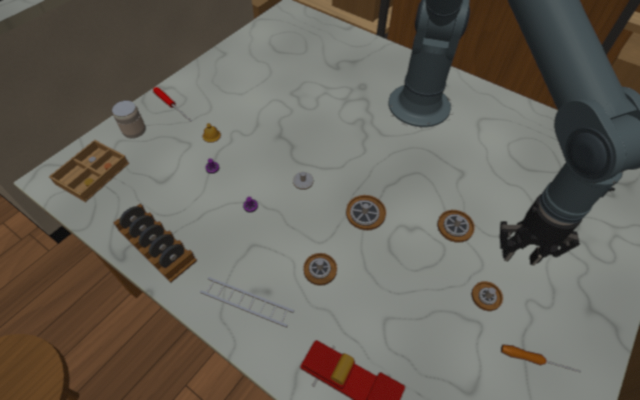

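View pics/end_wrist.png

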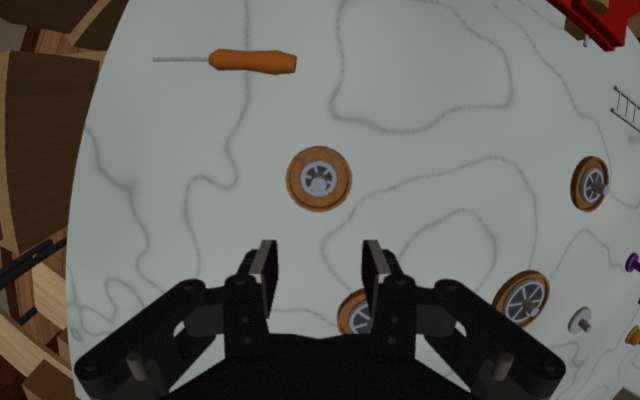

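All four wheels lie flat in their own dishes, within about 5 mm of centre and with hub tops near 41 mm. wheel_1 at (318,180) in the wrist view is centred, and the bell and plain wheel have not moved.

```bash
python3 -c "
from rig import job
print(job.hand_in())"
```

```text
the job is handed in; nothing more can be done
None
```

All four spoked wheels are set down in the dishes of their own size, the bell and the plain wheel are where they stood, and the job was handed in at about 26 s of the 106 s allowed; no verdict came back.

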